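Square a lino block to the fence and shut the jig cover

ROBOT

A 6-joint arm with a two-finger parallel gripper is mounted at the origin on the work surface. World frame = base frame: x ahead of the robot, y to its left, z up, the work surface at z = 0. Lengths are in m, angles in rad, forces in N, time in s.
With the tool pointing down it reaches from about 0.35 to 0.775 m from the base axis. Payload 7.3 kg.
Tool frame: the origin (TCP) lies at the centre of the arm's flange, where the gripper is bolted on; the fingertips stand 178 mm ahead of it and the grasp point (between the pads) lies 159 mm ahead of it; z points along the fingers, y is the line along which they close (so a half turn about z gives the same grasp; the last joint's range is limited). The gripper opens to 92 mm and grips with 3 to 60 N. Pads are 19 mm wide; open, the fingers measure 130 mm over their backs; the gripper's body (75 mm by 190 mm) begins 47 mm behind the grasp point.
Start: joints at [1.069, 0.342, 1.524, -0, 1.275, -0.146], TCP at [0.183, 0.492, 0.405] pointing down, gripper open.
Joint ranges: [-2.53, 2.53], [-0.77, 2.02], [0.04, 2.7], [-1, 4.14], [0.28, 2.66], [-3.11, 3.11]. Speed limits (rad/s): [2.57, 2.57, 3.14, 3.14, 3.14, 3.14].

INTERFACE

Orientations are given as [roll, pitch, yaw] about the fixed x, y, z axes, in that order (R = Rz(yaw) Ry(pitch) Rx(roll)).
In Python, from cell import robot gives the robot as it stands.
- The arm moves only by the shell command python3 drive.py [OPENING] [FORCE], which reads ROWS from standard input. ROWS is a JSON list of rows, 1 to 8 of them, each an object with the fields tx, ty, tz (the shift in m), rx, ry, rz (a rotation vector in rad); a field left out counts as zero; each row shifts and turns the commanded pose from where the row before left it, along the tool's axes as they then stand; what a row does not reach is not made up. A row lasts 1/12 s, in which the tool goes at most 0.0417 m and 0.125 rad, less where a joint would pass 70% of its speed; a pose out of reach is approached as far as the arm can. OPENING is the finger opening in m, set as the command begins (- or left out keeps the last). The fingers move at their own pace and stop on an object; FORCE is the grip in N (left out, the last holds). Time passes only in rows, so rows that do not move let the fingers close. It prints the time, the measured TCP pose, the force, the opening and the grip force at its end. Input that does not fit is refused with a message, and nothing moves.
- robot.observe(): the state, without advancing time (a new reading comes with each control period).
- robot.read_camera(name): name is "scene" or "top" or "wrist"; returns a dict with "image" (480x640x3 uint8, red, green, blue), "fx", "fy", "cx", "cy" (pixels), "pose" (4x4, takes a point from camera to world coordinates). Camera axes: x right, y down, z forward; pixel columns grow to the right and rows downward; lengths in m; the calibration is good to about 2 mm. A picture is of the moment at which its call begins. There is no depth.
- robot.hand_in(): hands the job in; it is judged then, once.
The state is a dict: "time": time; "qpos": joint angles; "qvel": joint speeds; "joint_efforts": joint torques, N m; "tool_pos": TCP position; "tool_rot": TCP orientation; "contact_force": force on the tool from outside, world axes, zero at the start; "torque": the same for the moment, N m; "opening": finger opening in m; "grip_force": force on a finger pad.
Only numpy, scipy, OpenCV 4.12 (cv2) and the standard library are available. Lean on these libraries where they do the work, as an engineer would, in place of code of your own. Each camera call takes 0.05 s, during which the arm holds its last target. There are 200 camera calls.

TASK

Get the lino block ready for printing: reaching in under the raised clear cover, push the block near its far right corner so that it swings on its pin to lie flush along the blue fence, and press it gently but firmly home against the fence (about 10 N). Then press the cover down by its yellow pad until it snaps shut and stays shut. Leave the tools, jar and other things lying around where they are, and keep the cover up until the block is home.

Things in the scene. Friction and masses are not known exactly. Their poses are not given: they have to be found in the camera images.
- jig: Plywood board 320 (x) x 330 (y) x 18 mm, fixed on the table; origin under its centre, at yaw 0 its x points away from the robot and y to the left. The cover is hinged along its far side at x = +140 mm, spans y = -151 to +91 mm and, raised, slopes up from the hinge towards the robot, over the board. Two hinge posts 64 mm high stand at the far side, at y = -157 and +99 mm
- pin (a point): top centre of the fixed steel pin (9.5 mm thick, 24 mm high) that stands on the board at x = -55, y = -50 mm
- block: Lino block 154 x 100 x 25 mm (plywood, grey lino on top; about 0.3 kg), loose, flat on the board, the pin through an 11 mm hole by its near right corner. Origin: hole centre at the underside. It spans own x -12 to +142 mm (+x end is far, under the raised cover) and y -12 to +88 mm; its +y side must meet the fence. It starts turned clockwise (from above) from the fence by 0.3 to 0.6 rad
- push_corner (a point): far right corner of the block (own x = +142, y = -12 mm) at mid-height of the plywood: the right long side (y = -12) near here is the place to push. It lies under the raised cover
- fence: Blue bar 125 x 18 x 18 mm (24 with its brass screws), fixed on the board, its swivel angle set anew each time; rigid, so only force tells when the block bears on it. Origin: pin axis at board level. The face that meets the block is y = +88.5 mm, x = 25 to 150 mm in its frame; block home: both x axes parallel
- lid (a joint): Clear cover in an aluminium frame, 260 mm from hinge to front edge, 8 mm thick. Rad: 0 raised (49 deg above level), 0.85 shut (level, mid-plane 52 mm above the table, clear of the block). An over-centre strut: pressed at the pad it resists at once with 6 to 10 N, fading as it comes down, and springs back up if let go before about 0.4; past about 0.6 it snaps shut
- lid_hinge (a point): point on the hinge axis of the cover, in line with the pad, 52 mm above the table; the axis runs along the jig's y
- lid_pad (a point): top centre of the yellow press pad (24 x 60 mm, 4 mm thick) on the cover's front bar, 243 mm from the hinge axis and 8 mm above the cover's mid-plane, in which the hinge axis lies; its z axis is square to the cover
- gouge_a: lino gouge with a 60 mm walnut handle and thin steel shaft, 130 mm long, lying on the left of the jig board; a bystander
- gouge_b: lino gouge with a red-brown handle, 130 mm long, 23 mm high, lying on the table; a bystander
- ink_jar: ink jar with blue cap, 64 mm across, 70 mm high; origin under its centre; a bystander
- brayer: ink roller (black rubber, 110 mm wide, 36 mm high, red handle 100 mm long) lying on the table; origin under the roller's middle; a bystander
- spare_lino: grey lino plate 100 x 80 x 5 mm lying on the table; a bystander
- sanding_block: cork sanding block 34 x 60 x 24 mm lying on the near edge of the jig board, clear of the cover; a bystander

How it is judged:
By the outcome, as a careful person would: the job done as asked, in the order asked, and still so for the second after the job is handed in, with the robot touching nothing.
It also fails if it takes over 72 s, if anything falls off the work surface, if the arm or the gripper's body presses on something with over 40 N, if the wrist force passes 120 N, or if a joint passes its speed limit or range.

## Working session

There is one attempt and no reset: what is moved stays moved. The work goes in short steps, Python scripts to look and compute and a shell command to move; the robot and the scene stay as the last step left them, time stands still between calls to the robot, and variables do not carry over. Pictures are saved under pics/ and viewed, at most 10 in all, crops included, and the job is handed in when it is done.

```bash
ls; mkdir -p pics; python3 - <<'E'
from cell import robot
import cv2,numpy as np
s=robot.observe();print(s)
for n in("scene","top"):
    c=robot.read_camera(n);cv2.imwrite(f"pics/{n}0.png",c["image"][:,:,::-1]);print(n,c["fx"],c["fy"],c["cx"],c["cy"],np.round(c["pose"],4).tolist())
E
```

```text
cell.py
drive.py
pics
{'time': 0.0, 'qpos': array([ 1.06901974e+00,  3.42730688e-01,  1.52503634e+00, -1.64988917e-05,
        1.27538038e+00, -1.45995910e-01]), 'qvel': array([ 0.00144089,  0.00169025, -0.0026494 ,  0.00087223,  0.00046471,
       -0.00105874]), 'joint_efforts': array([ 7.27957158e-04, -4.31243491e+01, -2.44224823e+01,  7.18063815e-02,
        5.58493752e-02, -1.53048313e-04]), 'tool_pos': array([0.18278162, 0.49200779, 0.40403386]), 'tool_rot': array([-3.14005214e+00, -2.10573567e-04,  2.78581663e+00]), 'contact_force': array([-0.0237798 , -0.06650905,  0.81765723]), 'torque': array([ 0.00067065, -0.00334827,  0.02020811]), 'grip_force': 0.0, 'opening': 0.0913957816571893}
scene 534.9614418722325 534.9614418722325 321.9469598168674 236.03831677214998 [[-0.6533, 0.5182, -0.552, 1.1892], [0.757, 0.4583, -0.4657, 0.5276], [0.0117, -0.7221, -0.6917, 0.9536], [0.0, 0.0, 0.0, 1.0]]
top 471.54779754561093 471.54779754561093 324.4436459309774 241.7526671431496 [[0.0218, -0.9805, 0.1952, 0.3302], [-0.9997, -0.0195, 0.0139, -0.0134], [-0.0098, -0.1955, -0.9807, 1.4193], [0.0, 0.0, 0.0, 1.0]]
```

View pics/scene0.png

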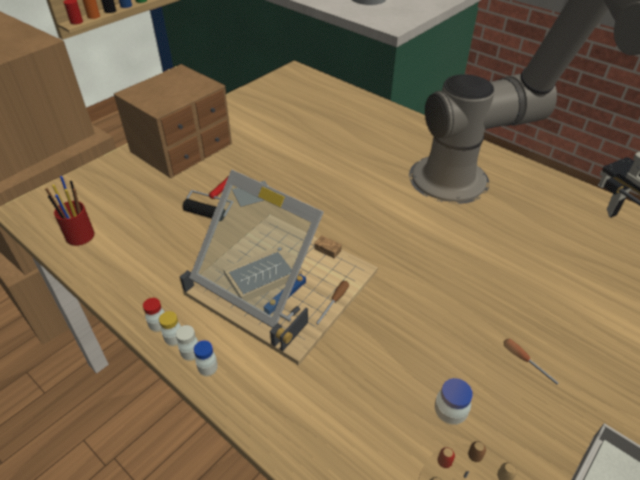

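View pics/top0.png

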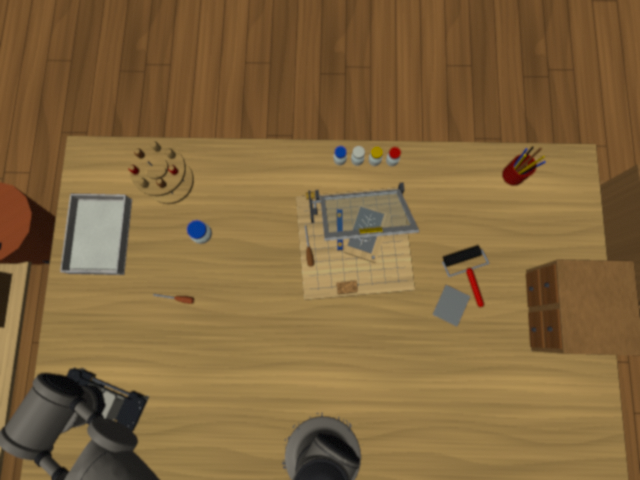

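The scene picture shows the raised cover with its yellow pad at about (270,197). In the top picture the board has its near corners at about (304,298) and (414,290), the pad at (371,230), and the block under the cover at about (365,228). I'll enlarge both.

```bash
python3 - <<'E'
import cv2
a=cv2.imread("pics/top0.png")[175:310,285:435];cv2.imwrite("pics/topz.png",cv2.resize(a,None,fx=4.4,fy=4.4,interpolation=2))
a=cv2.imread("pics/scene0.png")[160:370,170:390];cv2.imwrite("pics/scenez.png",cv2.resize(a,None,fx=2.8,fy=2.8,interpolation=2))
E
```

```text
(no output)
```

View pics/topz.png

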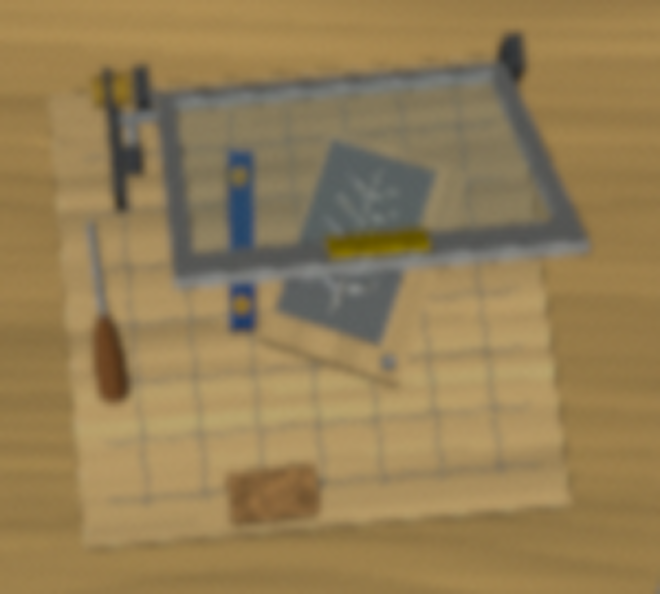

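View pics/scenez.png

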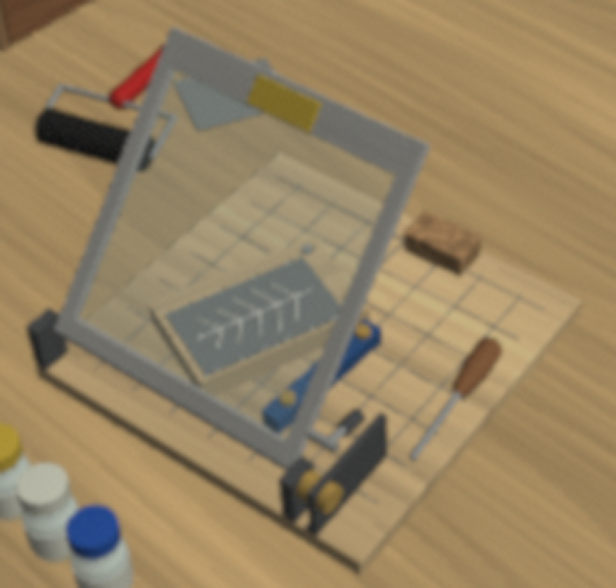

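Zoomed top view: pin at (389,362), fence running from (241,155) to (241,328), pad at (380,243), board near corners at (82,545) and (570,503), and lino corners at (335,142), (436,172), (380,345), (277,312). Next I'll measure these.

```bash
cat > h.py <<'E'
import numpy as np,cv2
from cell import robot
def ray(c,uv):
    d=np.array([(uv[0]-c["cx"])/c["fx"],(uv[1]-c["cy"])/c["fy"],1]);P=np.array(c["pose"])
    return P[:3,3],P[:3,:3]@d/np.linalg.norm(d)
def onz(c,uv,z):
    o,d=ray(c,uv);return o+d*(z-o[2])/d[2]
def tri(c1,u1,c2,u2):
    o1,d1=ray(c1,u1);o2,d2=ray(c2,u2)
    t=np.linalg.lstsq(np.c_[d1,-d2],o2-o1,rcond=None)[0];a=o1+d1*t[0];b=o2+d2*t[1]
    return (a+b)/2,np.linalg.norm(a-b)
def proj(c,p):
    P=np.array(c["pose"]);q=P[:3,:3].T@(np.asarray(p)-P[:3,3]);return np.array([c["fx"]*q[0]/q[2]+c["cx"],c["fy"]*q[1]/q[2]+c["cy"]])
def mask(c,lo,hi,box):
    m=cv2.inRange(cv2.cvtColor(c["image"],cv2.COLOR_RGB2HSV),lo,hi);o=np.zeros_like(m);x0,y0,x1,y1=box;o[y0:y1,x0:x1]=m[y0:y1,x0:x1];return o
def big(m,k=1):
    cs=sorted(cv2.findContours(m,0,1)[0],key=cv2.contourArea)[::-1][:k];return cs
def cen(m):
    M=cv2.moments(m,True);return np.array([M["m10"],M["m01"]])/M["m00"],M["m00"]
E
python3 - <<'E'
from h import *
t=robot.read_camera("top");s=robot.read_camera("scene")
z=lambda u,v:(285+(u+.5)/4.4-.5,175+(v+.5)/4.4-.5)
zs=lambda u,v:(170+u/2.8,160+v/2.8)
for n,u,v,h in[("nl",82,545,.018),("nr",570,503,.018),("fl",50,95,.018),("pin",389,362,.042)]:print(n,onz(t,z(u,v),h).round(4))
for n,u,v,h in[("nl",580,303,.018),("nr",281,155,.018),("fl",360,567,.018),("fr",42,370,.018),("pin",307,247,.042)]:print("s",n,onz(s,zs(u,v),h).round(4))
Y=((20,150,90),(34,255,255));B=((100,120,50),(125,255,255));G=((90,20,60),(115,90,140))
ct,a=cen(mask(t,*Y,(350,215,395,245)));cs,b=cen(mask(s,*Y,(250,180,295,215)));print("pad",ct,a,cs,b,tri(t,ct,s,cs))
for c,bx,n in((t,(325,205,350,255),"t"),(s,(255,265,310,320),"s")):
    m=mask(c,*B,bx);p=np.argwhere(m)[:,::-1];w=np.array([onz(c,q,.036)[:2] for q in p]);mu=w.mean(0);d=np.linalg.svd(w-mu)[2][0];print("fence",n,len(p),mu,np.arctan(d[1]/d[0]))
m=mask(t,*G,(340,200,390,260));cv2.imwrite("pics/m.png",m);print("lino px",cen(m))
for n,u,v in[("fl",335,142),("fr",436,172),("nr",380,345),("nl",277,312)]:print("lino t",n,onz(t,z(u,v),.043).round(4))
for n,u,v in[("nr",303,259),("nl",350,312),("fl",205,377),("fr",165,318)]:print("lino s",n,onz(s,zs(u,v),.043).round(4))
E
```

```text
nl [0.4367 0.0655 0.018 ]
nr [ 0.4718 -0.2627  0.018 ]
fl [0.751  0.0976 0.018 ]
pin [ 0.5616 -0.1385  0.042 ]
s nl [0.4393 0.0687 0.018 ]
s nr [ 0.4729 -0.2553  0.018 ]
s fl [0.7544 0.1043 0.018 ]
s fr [ 0.7879 -0.2149  0.018 ]
s pin [ 0.5611 -0.1347  0.042 ]
pad [370.74 229.92] 100.0 [270.96832579 196.43438914] 221.0 (array([ 0.59809485, -0.11387881,  0.23744958]), np.float64(0.0021904337080244467))
fence t 58 [ 0.65211904 -0.03804419] 0.02787351554208878
fence s 62 [ 0.61524662 -0.0279828 ] 0.01475817075360542
lino px (array([356.53947368, 219.42105263]), 76.0)
lino t fl [ 0.7137 -0.1011  0.043 ]
lino t fr [ 0.6937 -0.1703  0.043 ]
lino t nr [ 0.5729 -0.1323  0.043 ]
lino t nl [ 0.5941 -0.0628  0.043 ]
lino s nr [ 0.5744 -0.1264  0.043 ]
lino s nl [ 0.5926 -0.055   0.043 ]
lino s fl [ 0.7187 -0.0935  0.043 ]
lino s fr [ 0.6973 -0.1637  0.043 ]
```

The measurements agree with the given sizes:

| Item | Measured value |
|---|---|
| Jig yaw | about 0.105 |
| Pin | about (.562, -.136) |
| Block yaw | about -.30 |
| Fence yaw | about .02 |
| Pad | about (.60, -.112, .238), against .241 expected |

I'll turn the tool, close the fingers and move around to the approach side.

```bash
echo '[{"rz":-0.104}, {"rz":-0.104}, {"rz":-0.104}, {"rz":-0.104}, {"tx":-0.03, "ty":-0.025}, {"tx":-0.03, "ty":-0.025}, {"tx":-0.03, "ty":-0.025}, {"tx":-0.03, "ty":-0.025}]' | python3 drive.py 0 20
echo '[{"tx":-0.03, "ty":-0.025}, {"tx":-0.03, "ty":-0.025}, {"tx":-0.02, "ty":-0.035}, {"tx":-0.02, "ty":-0.035}, {"ty":-0.04}, {"ty":-0.04}, {"ty":-0.04}, {"ty":-0.04}]' | python3 drive.py
echo '[{"ty":-0.04}, {"ty":-0.04}, {"ty":-0.04}, {"ty":-0.04}, {"ty":-0.04}, {"ty":-0.04}, {}]' | python3 drive.py
python3 - <<'E'
from h import *
from scipy.spatial.transform import Rotation as R
w=robot.read_camera("wrist");cv2.imwrite("pics/w1.png",w["image"][:,:,::-1])
s=robot.observe();T=R.from_euler("xyz",s["tool_rot"]).as_matrix();P=np.array(w["pose"])
print(s["time"],s["tool_pos"],s["tool_rot"],s["qpos"].round(2));print("cam in tool",T.T@(P[:3,3]-s["tool_pos"]),T.T@P[:3,2])
E
```

```text
time: 0.87
tool_pos: [0.3095, 0.3985, 0.4046]
tool_rot: [-3.142, -0.0, -3.08]
contact_force: [0.7, 0.6, 1.0]
opening: 0.043
grip_force: 0.0
time: 1.53
tool_pos: [0.425, 0.1242, 0.4046]
tool_rot: [3.142, -0.0, -3.081]
contact_force: [1.7, -0.6, 0.1]
opening: 0.0005
grip_force: 0.0
time: 2.12
tool_pos: [0.44, -0.1192, 0.4046]
tool_rot: [-3.139, 0.001, -3.087]
contact_force: [0.9, 0.1, 1.1]
opening: 0.0008
grip_force: 0.0
2.1667 [ 0.43972846 -0.11660502  0.40442565] [-3.14132564e+00 -1.44242039e-04 -3.08711301e+00] [-0.43  0.21  1.7  -0.    1.22 -2.05]
cam in tool [ 0.06928771 -0.00209805  0.01948865] [-0.26010257 -0.00156209  0.96557973]
```

View pics/w1.png

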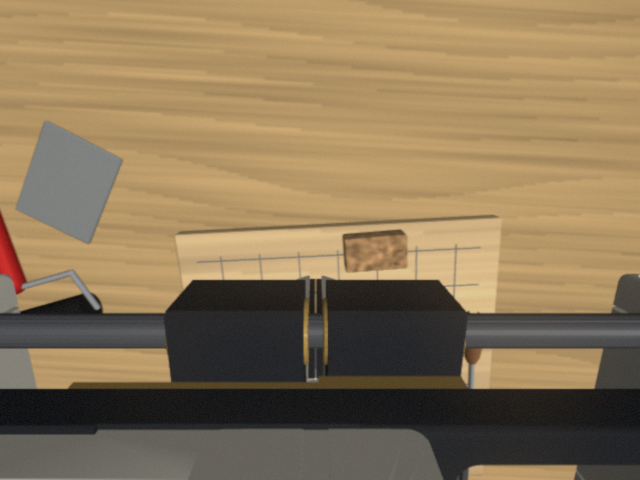

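The wrist view looks back past the closed fingers towards the robot and shows the board's near corners at (178,234) and (498,217), as expected. I'll move right and back, then tilt the tool forward.

```bash
echo '[{"tx":0.025, "ty":-0.03}, {"tx":0.025, "ty":-0.03}, {"ty":-0.03}, {"ty":-0.03}, {}]' | python3 drive.py
echo '[{"ry":-0.125}, {"ry":-0.125}, {"ry":-0.125}, {"ry":-0.125}, {"ry":-0.125}, {"ry":-0.125}, {}]' | python3 drive.py
cat >> h.py <<'E'
from scipy.spatial.transform import Rotation as R
def delta(tgt):
    s=robot.observe();T=R.from_euler("xyz",s["tool_rot"]).as_matrix()
    print(s["time"],"tcp",s["tool_pos"].round(4),"tip",(s["tool_pos"]+.178*T[:,2]).round(4),"axes\n",T.round(3),"\nq",s["qpos"].round(2),"F",s["contact_force"].round(1))
    print("delta tool",(T.T@(np.array(tgt)-s["tool_pos"])).round(4))
E
python3 -c "
from h import *
delta([.423,-.239,.308])"
```

```text
time: 2.58
tool_pos: [0.3973, -0.2391, 0.4047]
tool_rot: [-3.14, 0.001, -3.084]
contact_force: [-0.4, -0.2, 0.1]
opening: 0.0004
grip_force: 0.0
time: 3.17
tool_pos: [0.397, -0.2346, 0.4043]
tool_rot: [3.136, 0.746, -3.084]
contact_force: [-0.7, 0.1, -0.2]
opening: 0.0002
grip_force: 0.0
3.1667 tcp [ 0.397  -0.2346  0.4043] tip [ 0.5176 -0.2267  0.2736] axes
 [[-0.733 -0.061  0.677]
 [-0.042  0.998  0.044]
 [-0.679  0.004 -0.734]] 
q [-0.87  0.13  1.93  0.87  0.8  -3.04] F [-0.7  0.1 -0.2]
delta tool [ 0.0465 -0.0064  0.0881]
```

```bash
echo '[{"tx":0.01, "ty":-0.001, "tz":0.03}, {"tx":0.012, "ty":-0.001, "tz":0.03}, {"tx":0.012, "ty":-0.002, "tz":0.03}, {"tx":0.012, "ty":-0.002}, {}]' | python3 drive.py
python3 -c "
from h import *
delta([.559,-.232,.162])"
```

```text
time: 3.58
tool_pos: [0.4412, -0.234, 0.3316]
tool_rot: [3.127, 0.695, -3.101]
contact_force: [-0.2, 0.5, -0.2]
opening: 0.0005
grip_force: 0.0
3.5833 tcp [ 0.4412 -0.234   0.3316] tip [ 0.555  -0.2267  0.1949] axes
 [[-0.767 -0.05   0.639]
 [-0.031  0.999  0.041]
 [-0.64   0.012 -0.768]] 
q [-0.78  0.29  1.93  0.94  0.63 -3.1 ] F [-0.2  0.5 -0.2]
delta tool [ 0.0182 -0.0059  0.2056]
```

q6 has reached its range limit, so I'll turn the tool heading clockwise a little to bring it back.

```bash
echo '[{"rx":0.064, "rz":0.077}, {"rx":0.064, "rz":0.077}, {"tz":0.02, "ry":-0.05}, {"tz":0.02}, {}]' | python3 drive.py
python3 -c "
from h import *
delta([.559,-.21,.162])"
```

```text
time: 4.0
tool_pos: [0.4681, -0.2385, 0.3055]
tool_rot: [3.125, 0.742, 2.978]
contact_force: [-0.3, -1.1, -0.0]
opening: 0.0007
grip_force: 0.0
4.0 tcp [ 0.4681 -0.2385  0.3055] tip [ 0.5872 -0.2552  0.1743] axes
 [[-0.727  0.152  0.669]
 [ 0.12   0.988 -0.094]
 [-0.676  0.012 -0.737]] 
q [-0.72  0.36  1.94  1.14  0.42 -3.1 ] F [-0.3 -1.1 -0. ]
delta tool [0.0343 0.0403 0.1639]
```

The forearm is nearly parallel to the tool here, which is a wrist singularity. I'll fit the arm's kinematics from the readings so far and see which wrist branch suits the push pose.

```bash
cat > kin.py <<'E'
import numpy as np
from scipy.optimize import least_squares
from scipy.spatial.transform import Rotation as R
from cell import robot
D=[([1.06902,.342731,1.525036,0,1.27538,-.145996],[.18278,.49201,.40403],[-3.14005,-.0002,2.78582]),
([-.43,.21,1.7,0,1.22,-2.05],[.43973,-.11661,.40443],[-3.14133,0,-3.08711]),
([-.87,.13,1.93,.87,.8,-3.04],[.397,-.2346,.4043],[3.136,.746,-3.084]),
([-.78,.29,1.93,.94,.63,-3.1],[.4412,-.234,.3316],[3.127,.695,-3.101]),
([-.72,.36,1.94,1.14,.42,-3.1],[.4681,-.2385,.3055],[3.125,.742,2.978])]
lo=np.array([-2.53,-.77,.04,-1,.28,-3.11]);hi=np.array([2.53,2.02,2.7,4.14,2.66,3.11])
ry=lambda a:R.from_euler("y",a);rz=lambda a:R.from_euler("z",a)
def fk(q,k):
    d1,a1,L1,e,L2,d6=k
    W=rz(q[0])*ry(q[1]+q[2]);T=W*rz(q[3])*ry(q[4])*rz(q[5])
    return rz(q[0]).apply([a1,0,d1])+(rz(q[0])*ry(q[1])).apply([0,0,L1])+W.apply([e,0,L2])+T.apply([0,0,d6]),T
s=robot.observe();D.append((s["qpos"],s["tool_pos"],s["tool_rot"]))
K=least_squares(lambda k:np.concatenate([fk(q,k)[0]-p for q,p,_ in D])/.003,[.15,0,.4,0,.35,.1],x_scale=.1)
k=K.x
def ik(p,T,q0):
    r=least_squares(lambda q:np.r_[(fk(q,k)[0]-p)*10,(fk(q,k)[1].inv()*T).as_rotvec()],np.clip(q0,lo+.01,hi-.01),bounds=(lo,hi));return r.x,np.abs(r.fun).max()
def pose(h,tilt):return rz(np.pi+h)*ry(tilt)*R.from_euler("x",np.pi)
E
python3 - <<'E'
from kin import *
print(k.round(4),"rms",(K.fun.std()*.003).round(4))
for q,p,r in D:print(((fk(q,k)[1].inv()*R.from_euler("xyz",r)).magnitude()).round(3),end=" ")
print()
for h in(-.25,-.1,.05):
  for tilt in(.6,.75):
    T=pose(h,tilt);z=T.as_matrix()[:,2]
    for nm,tip in(("start",np.array([.68,-.225,.032])),("end",np.array([.69,-.165,.032]))):
      for q4 in(0.3,1.3,2.2,3.2):
        for q6 in(-2.5,0,1.3):
          q,e=ik(tip-.178*z,T,[-.5,.7,1.7,q4,.4,q6])
          if e<.003:print(h,tilt,nm,q.round(2))
E
```

```text
[ 0.5119 -0.1646  0.5852  0.2009  0.5767  0.3032] rms 0.0265Traceback (most recent call last):
  File "<stdin>", line 3, in <module>
AttributeError: 'float' object has no attribute 'round'
```

```bash
python3 - <<'E'
from kin import *
import itertools
print((K.fun.reshape(-1,3)*.003).round(4))
for s4,s6,o in itertools.product((1,-1),(1,-1),(0,np.pi)):
    e=[]
    for q,p,r in D:
        T=rz(q[0])*ry(q[1]+q[2])*rz(s4*q[3])*ry(q[4])*rz(s6*q[5]+o)
        e.append((T.inv()*R.from_euler("xyz",r)).magnitude())
    print(s4,s6,round(o,1),np.round(e,3))
E
```

```text
[[ 0.0694 -0.0323 -0.0051]
 [-0.0416 -0.066  -0.0048]
 [ 0.018   0.0005  0.0164]
 [-0.0041  0.0045  0.0003]
 [-0.0107 -0.0132 -0.003 ]
 [-0.011  -0.0119 -0.0039]]
1 1 0 [1.571 1.566 1.569 1.574 1.564 1.571]
1 1 3.1 [1.571 1.576 1.573 1.567 1.577 1.571]
1 -1 0 [1.279 2.534 1.772 1.657 1.647 1.652]
1 -1 3.1 [1.863 0.607 1.37  1.484 1.494 1.49 ]
-1 1 0 [1.571 1.566 2.983 3.054 2.558 2.558]
-1 1 3.1 [1.571 1.576 1.172 0.999 0.977 0.974]
-1 -1 0 [1.279 2.534 3.13  2.981 2.481 2.484]
-1 -1 3.1 [1.863 0.607 1.159 1.01  1.03  1.025]
```

```bash
python3 - <<'E'
s=open("kin.py").read()
s=s.replace("d1,a1,L1,e,L2,d6=k","d1,a1,L1,e,L2,d6,b=k").replace("[a1,0,d1]","[a1,b,d1]").replace(".35,.1]",".35,.1,.07]").replace("rz(q[5])","rz(q[5]+OFF)")
s="OFF=1.5708\n"+s
open("kin.py","w").write(s)
E
cat > t.py <<'E'
from kin import *
print(k.round(4),"rms",K.fun.std()*.003)
for q,p,r in D:print(round((fk(q,k)[1].inv()*R.from_euler("xyz",r)).magnitude(),3),end=" ")
print()
for h in(-.2,.05):
  for tilt in(.6,.75):
    T=pose(h,tilt);z=T.as_matrix()[:,2]
    for nm,tip in(("start",np.array([.68,-.225,.032])),("end",np.array([.69,-.165,.032]))):
      seen=set()
      for q4 in(0.3,1.3,2.2,3.2):
        for q6 in(-2.5,0,1.3):
          q,e=ik(tip-.178*z,T,[-.5,.7,1.7,q4,.4,q6])
          if e<.003 and tuple(q.round(1)) not in seen:seen.add(tuple(q.round(1)));print(h,tilt,nm,q.round(2))
E
python3 t.py
```

```text
[ 2.257e-01 -2.000e-04  5.050e-01  4.790e-02  3.802e-01  1.411e-01
  7.640e-02] rms 0.0011829171853894101
0.0 0.013 0.006 0.009 0.007 0.0 
0.05 0.6 start [-0.58  0.71  1.7   1.    0.4  -3.07]
0.05 0.6 end [-0.47  0.69  1.74  1.03  0.33 -3.02]
0.05 0.75 start [-0.62  0.72  1.8   1.61  0.44  2.57]
0.05 0.75 end [-0.51  0.71  1.85  1.78  0.38  2.48]
```

The model fits well, to 1 mm. The push pose with heading 0.05 and tilt 0.75 is reachable with q6 ≈ +2.57, so I'll back out, roll the tool a full turn to unwind q6, then re-aim.

```bash
echo '[{"tz":-0.04}, {"tz":-0.04}, {"tz":-0.04}, {"rz":0.125}, {"rz":0.125}, {"rz":0.125}, {"rz":0.125}, {"rz":0.125}]' | python3 drive.py >/dev/null
echo '[{"rz":0.125}, {"rz":0.125}, {"rz":0.125}, {"rz":0.125}, {"rz":0.125}, {"rz":0.125}, {"rz":0.125}, {"rz":0.125}]' | python3 drive.py
python3 -c "
from h import *
delta([.42,-.239,.308])"
```

```text
time: 5.33
tool_pos: [0.3862, -0.2269, 0.3955]
tool_rot: [2.401, -0.049, 1.374]
contact_force: [0.1, 0.2, -0.2]
opening: 0.0003
grip_force: 0.0
5.3333 tcp [ 0.3862 -0.2269  0.3955] tip [ 0.5053 -0.2441  0.2644] axes
 [[ 0.195  0.717  0.669]
 [ 0.979 -0.177 -0.096]
 [ 0.049  0.674 -0.737]] 
q [-0.84  0.09  2.    0.85  0.62 -1.23] F [ 0.1  0.2 -0.2]
delta tool [-0.0095 -0.0326  0.0883]
```

```bash
echo '[{"rz":0.125}, {"rz":0.125}, {"rz":0.125}, {"rz":0.125}, {"rz":0.125}, {"rz":0.125}, {"rz":0.125}, {"rz":0.125}]' | python3 drive.py >/dev/null
echo '[{"rz":0.125}, {"rz":0.125}, {"rz":0.125}, {"rz":0.125}, {"rz":0.125}, {"rz":0.125}, {"rz":0.125}, {"rz":0.125}]' | python3 drive.py
echo '[{"rz":0.125}, {"rz":0.125}, {"rz":0.125}, {"rz":0.125}, {"rz":0.125}, {"rz":0.125}, {"rz":0.125}, {"rz":0.125}]' | python3 drive.py >/dev/null
echo '[{"rz":0.125}, {"rz":0.125}, {"rz":0.125}, {"rz":0.125}, {"rz":0.125}, {"rz":0.125}, {"rz":0.125}]' | python3 drive.py
python3 -c "
from h import *
delta([.42,-.239,.308])"
```

```text
time: 6.67
tool_pos: [0.3862, -0.227, 0.3956]
tool_rot: [-2.726, -0.634, -0.784]
contact_force: [-0.1, 0.5, 0.8]
opening: 0.0002
grip_force: 0.0
time: 7.92
tool_pos: [0.3862, -0.2269, 0.3956]
tool_rot: [-2.576, 0.51, -2.369]
contact_force: [-0.3, -0.1, -0.9]
opening: 0.0004
grip_force: 0.0
7.9167 tcp [ 0.3862 -0.2269  0.3956] tip [ 0.5053 -0.2441  0.2644] axes
 [[-0.625 -0.402  0.669]
 [-0.609  0.787 -0.097]
 [-0.488 -0.468 -0.737]] 
q [-0.84  0.09  2.    0.85  0.62  2.65] F [-0.3 -0.1 -0.9]
delta tool [0.0289 0.0179 0.0883]
```

```bash
cat > plan.py <<'E'
from kin import *
s=robot.observe();q0=s["qpos"];T0=R.from_euler("xyz",s["tool_rot"])
T=pose(.05,.75);z=T.as_matrix()[:,2]
print("rotvec left (tool)",(T0.inv()*T).as_rotvec().round(3))
for tip in([.505,-.235,.22],[.55,-.232,.172],[.6,-.23,.118],[.64,-.227,.075],[.68,-.225,.032],[.685,-.195,.032],[.69,-.165,.032]):
    q,e=ik(np.array(tip)-.178*z,T,q0);print(tip,q.round(2),round(e,3));q0=q
E
python3 plan.py
```

```text
rotvec left (tool) [-0.121 -0.057  0.621]
[0.505, -0.235, 0.22] [-0.91  0.19  2.03  1.01  0.72  3.02] 0.0
[0.55, -0.232, 0.172] [-0.82  0.33  2.    1.16  0.6   2.91] 0.0
[0.6, -0.23, 0.118] [-0.73  0.49  1.95  1.35  0.51  2.76] 0.0
[0.64, -0.227, 0.075] [-0.67  0.61  1.88  1.49  0.47  2.66] 0.0
[0.68, -0.225, 0.032] [-0.62  0.72  1.8   1.61  0.44  2.58] 0.0
[0.685, -0.195, 0.032] [-0.56  0.72  1.83  1.69  0.41  2.54] 0.0
[0.69, -0.165, 0.032] [-0.51  0.71  1.85  1.78  0.38  2.49] 0.0
```

Feasible all the way. I'll re-aim in 5 rows.

```bash
echo '[{"rx":-0.024, "ry":-0.011, "rz":0.122}, {"rx":-0.024, "ry":-0.011, "rz":0.122}, {"rx":-0.024, "ry":-0.011, "rz":0.122}, {"rx":-0.024, "ry":-0.011, "rz":0.122}, {"rx":-0.024, "ry":-0.011, "rz":0.122}, {}]' | python3 drive.py
python3 plan.py | head -1; python3 -c "
from h import *
delta([.423,-.240,.308])"
```

```text
time: 8.42
tool_pos: [0.3791, -0.2297, 0.3833]
tool_rot: [-3.124, 0.761, -3.062]
contact_force: [-0.7, 0.2, -0.6]
opening: 0.0003
grip_force: 0.0
rotvec left (tool) [0.003 0.011 0.022]
8.4167 tcp [ 0.3791 -0.2297  0.3833] tip [ 0.5017 -0.223   0.2544] axes
 [[-0.722 -0.068  0.689]
 [-0.058  0.998  0.037]
 [-0.69  -0.013 -0.724]] 
q [-0.9   0.12  2.01  0.95  0.77  3.11] F [-0.7  0.2 -0.6]
delta tool [ 0.0208 -0.0123  0.0844]
```

```bash
echo '[{"tx":0.01, "ty":-0.006, "tz":0.028}, {"tx":0.01, "ty":-0.006, "tz":0.028}, {"tz":0.028}, {}]' | python3 drive.py
python3 plan.py | head -1; python3 -c "
from h import *
delta([.559,-.232,.163])"
```

```text
time: 8.75
tool_pos: [0.4256, -0.2398, 0.3068]
tool_rot: [-3.125, 0.759, -3.06]
contact_force: [-0.6, -0.6, -0.1]
opening: 0.0004
grip_force: 0.0
rotvec left (tool) [0.004 0.009 0.023]
8.75 tcp [ 0.4256 -0.2398  0.3068] tip [ 0.5479 -0.2329  0.1776] axes
 [[-0.723 -0.069  0.687]
 [-0.059  0.998  0.039]
 [-0.688 -0.012 -0.726]] 
q [-0.83  0.32  2.01  1.17  0.62  2.88] F [-0.6 -0.6 -0.1]
delta tool [0.0019 0.0003 0.1963]
```

```bash
echo '[{"tz":0.03}, {"tz":0.03}, {"tz":0.03}, {"tz":0.03}, {}]' | python3 drive.py
echo '[{"tx":0.001, "tz":0.02}, {"tx":0.001, "tz":0.02}, {"tz":0.02}, {"tz":0.01}, {}]' | python3 drive.py
python3 - <<'E'
from h import *
delta([.559,-.232,.163])
c=robot.read_camera("scene");a=c["image"][150:360,150:400,::-1];cv2.imwrite("pics/s2.png",cv2.resize(a,None,fx=2.8,fy=2.8,interpolation=2))
t=robot.read_camera("top");cv2.imwrite("pics/t2.png",cv2.resize(t["image"][175:310,285:435,::-1],None,fx=4.4,fy=4.4,interpolation=2))
E
```

```text
time: 9.17
tool_pos: [0.5092, -0.2352, 0.2206]
tool_rot: [-3.123, 0.761, -3.058]
contact_force: [-1.9, 0.5, 0.9]
opening: 0.0005
grip_force: 0.0
time: 9.58
tool_pos: [0.555, -0.2335, 0.1711]
tool_rot: [-3.121, 0.764, -3.058]
contact_force: [-0.8, 0.6, 0.8]
opening: 0.0004
grip_force: 0.0
9.5833 tcp [ 0.555  -0.2335  0.1711] tip [ 0.678  -0.2269  0.0425] axes
 [[-0.72  -0.069  0.691]
 [-0.06   0.997  0.037]
 [-0.692 -0.015 -0.722]] 
q [-0.63  0.71  1.82  1.61  0.45  2.54] F [-0.8  0.6  0.8]
delta tool [0.0026 0.0013 0.0086]
```

View pics/s2.png

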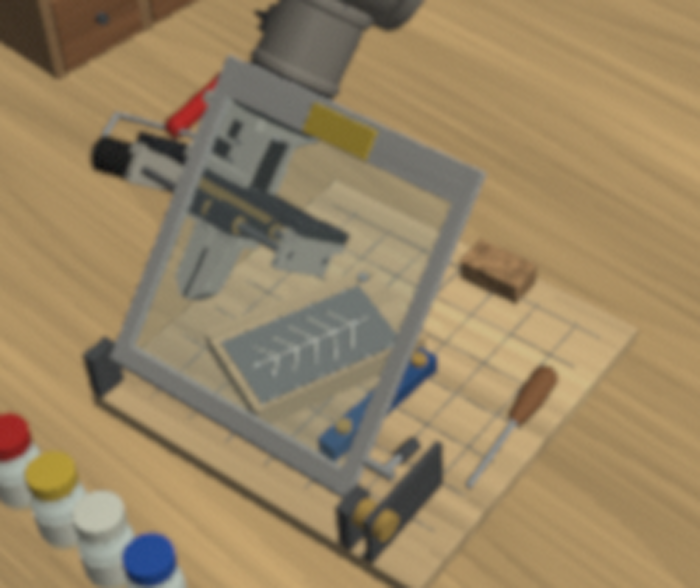

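The scene crop shows the fingertips at about (195,295), under the cover and just right of the block's far right corner at (213,340); nothing has moved. I'll lower a little and start pushing left.

```bash
echo '[{"tx":0.003, "tz":0.005}, {"tz":0.005}, {"ty":0.004}, {"ty":0.004}, {"ty":0.004}, {}]' | python3 drive.py
echo '[{"ty":0.003}, {"ty":0.003}, {"ty":0.003}, {"ty":0.003}, {}]' | python3 drive.py
echo '[{"ty":0.003}, {"ty":0.003}, {"ty":0.003}, {"ty":0.003}, {}]' | python3 drive.py
python3 -c "
from h import *
delta([.56,-.172,.163])"
```

```text
time: 10.18
tool_pos: [0.5582, -0.2205, 0.1611]
tool_rot: [-3.122, 0.763, -3.06]
contact_force: [0.5, -0.2, 0.5]
opening: 0.0
grip_force: 0.0
time: 10.6
tool_pos: [0.5576, -0.2089, 0.1609]
tool_rot: [-3.121, 0.763, -3.06]
contact_force: [0.3, -1.0, -0.2]
opening: -0.0002
grip_force: 0.0
time: 11.02
tool_pos: [0.5569, -0.1972, 0.1609]
tool_rot: [-3.121, 0.763, -3.06]
contact_force: [0.2, -1.5, 0.8]
opening: 0.0009
grip_force: 0.6
11.0167 tcp [ 0.5569 -0.1972  0.1609] tip [ 0.6798 -0.1908  0.0323] axes
 [[-0.72  -0.067  0.691]
 [-0.059  0.998  0.036]
 [-0.691 -0.015 -0.722]] 
q [-0.57  0.71  1.86  1.77  0.42  2.42] F [ 0.2 -1.5  0.8]
delta tool [-0.0052  0.0249  0.0015]
```

Contact: about 1.5 N with the block sliding. I'll keep pushing in small steps.

```bash
echo '[{"ty":0.003}, {"ty":0.003}, {"ty":0.003}, {"ty":0.003}, {}]' | python3 drive.py
echo '[{"ty":0.002}, {"ty":0.002}, {"ty":0.001}, {}]' | python3 drive.py
python3 - <<'E'
from h import *
delta([.56,-.172,.163])
t=robot.read_camera("top");cv2.imwrite("pics/t3.png",cv2.resize(t["image"][175:310,285:435,::-1],None,fx=4.4,fy=4.4,interpolation=2))
E
```

```text
time: 11.43
tool_pos: [0.5559, -0.1849, 0.1605]
tool_rot: [-3.122, 0.763, -3.06]
contact_force: [0.5, -1.9, 0.6]
opening: 0.0004
grip_force: 0.4
time: 11.77
tool_pos: [0.5557, -0.1804, 0.1605]
tool_rot: [-3.121, 0.763, -3.06]
contact_force: [0.6, -0.9, 0.4]
opening: 0.0005
grip_force: 0.4
11.7667 tcp [ 0.5557 -0.1804  0.1605] tip [ 0.6785 -0.1739  0.0318] axes
 [[-0.72  -0.067  0.69 ]
 [-0.059  0.998  0.036]
 [-0.691 -0.015 -0.723]] 
q [-0.54  0.7   1.88  1.84  0.41  2.38] F [ 0.6 -0.9  0.4]
delta tool [-0.0054  0.008   0.0015]
```

View pics/t3.png

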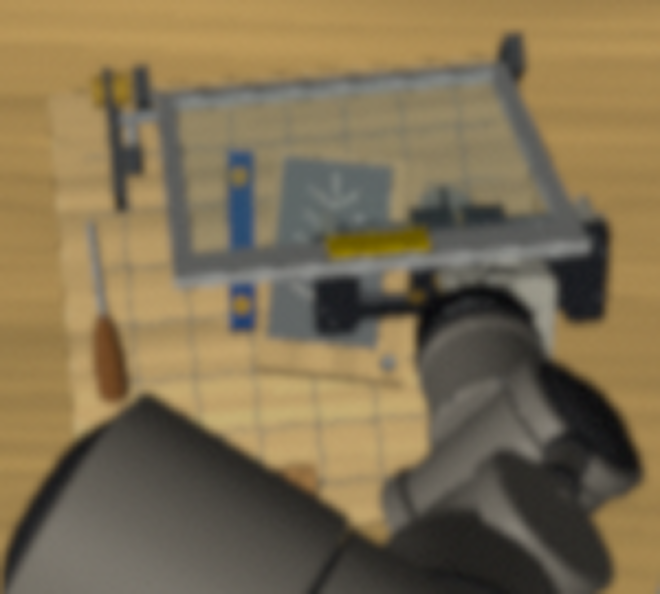

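The top view shows the block following: its left lino edge now runs from (287,160) to (270,335) and is nearly parallel to the fence, with a few degrees left. I'll go on in millimetre steps.

```bash
for i in 1 2 3; do :; done; echo '[{"ty":0.001}, {"ty":0.001}, {"ty":0.001}, {"ty":0.001}, {}]' | python3 drive.py|grep -E 'pos|force'
echo '[{"ty":0.001}, {"ty":0.001}, {"ty":0.001}, {}]' | python3 drive.py|grep -E 'pos|force'
```

```text
tool_pos: [0.5554, -0.1765, 0.1604]
contact_force: [1.0, -0.9, -0.3]
grip_force: 0.6
tool_pos: [0.5552, -0.1734, 0.1604]
contact_force: [0.6, -1.1, 0.3]
grip_force: 0.6
```

```bash
echo '[{"ty":0.001}, {"ty":0.001}, {}]' | python3 drive.py|grep -E 'pos|contact'
echo '[{"ty":0.001}, {"ty":0.001}, {}]' | python3 drive.py|grep -E 'pos|contact'
```

```text
tool_pos: [0.5551, -0.1715, 0.1604]
contact_force: [0.7, 0.0, 0.3]
tool_pos: [0.5549, -0.1695, 0.1603]
contact_force: [1.3, -0.4, 0.1]
```

```bash
echo '[{"ty":0.001}, {"ty":0.0005}, {}]' | python3 drive.py|grep -E 'pos|contact'
echo '[{"ty":0.001}, {"ty":0.0005}, {}]' | python3 drive.py|grep -E 'pos|contact'
```

```text
tool_pos: [0.5549, -0.1684, 0.1603]
contact_force: [1.0, -2.9, -1.0]
tool_pos: [0.5548, -0.1678, 0.1604]
contact_force: [1.9, -7.2, -0.9]
```

It is bearing on the fence at 7 N, so a little more.

```bash
echo '[{"ty":0.001}, {}, {}]' | python3 drive.py|grep -E 'pos|contact'
echo '[{}, {}, {}]' | python3 drive.py|grep -E 'pos|contact'
```

```text
tool_pos: [0.5548, -0.1675, 0.1605]
contact_force: [2.3, -9.8, -1.1]
tool_pos: [0.5548, -0.1675, 0.1605]
contact_force: [1.6, -9.7, -0.0]
```

A steady 9.7 N on the fence, so the block is home. I'll back off to the right and withdraw along the tool axis.

```bash
echo '[{"ty":-0.005}, {"ty":-0.01}, {"ty":-0.015}, {"ty":-0.01}, {}]' | python3 drive.py|grep -E 'pos|contact'
echo '[{"tz":-0.02}, {"tz":-0.03}, {"tz":-0.035}, {"tz":-0.035}, {"tz":-0.035}, {"tz":-0.035}, {"tz":-0.03}, {}]' | python3 drive.py
python3 - <<'E'
from h import *
delta([.4,-.23,.4])
t=robot.read_camera("top");cv2.imwrite("pics/t4.png",cv2.resize(t["image"][175:310,285:435,::-1],None,fx=4.4,fy=4.4,interpolation=2))
E
```

```text
tool_pos: [0.5573, -0.2069, 0.1608]
contact_force: [0.0, 0.5, -0.3]
time: 15.15
tool_pos: [0.4035, -0.2126, 0.3229]
tool_rot: [-3.117, 0.766, -3.057]
contact_force: [1.0, -0.9, 1.1]
opening: 0.0007
grip_force: 0.0
15.15 tcp [ 0.4035 -0.2126  0.3229] tip [ 0.5268 -0.2066  0.1947] axes
 [[-0.718 -0.067  0.693]
 [-0.061  0.998  0.034]
 [-0.693 -0.018 -0.72 ]] 
q [-0.82  0.24  2.07  1.16  0.62  2.89] F [ 1.  -0.9  1.1]
delta tool [-0.0499 -0.0185 -0.0585]
```

View pics/t4.png

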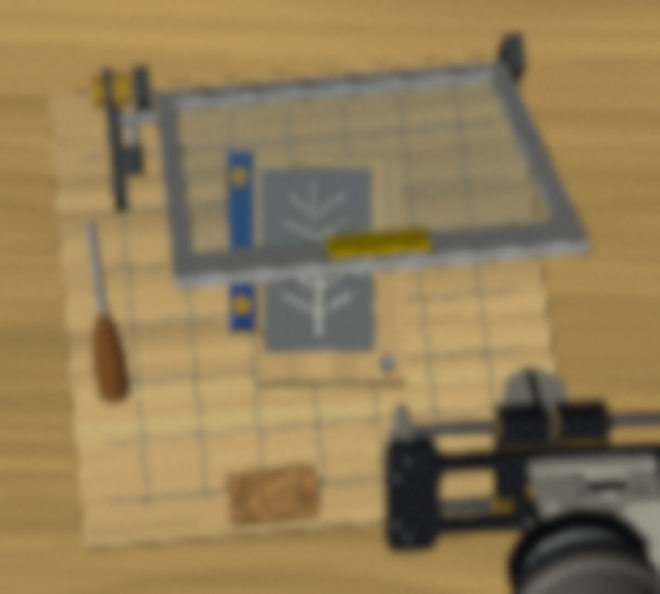

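The block now lies flush along the fence: the left lino edge, (265,170) to (267,350), is parallel to the fence at x≈241, and the cover is still up. Next I'll raise the tool, roll it half a turn back to free q6, and set it upright.

```bash
echo '[{"tx":-0.01, "tz":-0.03}, {"tx":-0.02, "tz":-0.03}, {"tx":-0.02, "rz":-0.125}, {"rz":-0.125}, {"rz":-0.125}, {"rz":-0.125}, {"rz":-0.125}, {"rz":-0.125}]' | python3 drive.py | head -1
echo '[{"rz":-0.125}, {"rz":-0.125}, {"rz":-0.125}, {"rz":-0.125}, {"rz":-0.125}, {"rz":-0.125}, {"rz":-0.125}, {"rz":-0.125}]' | python3 drive.py | head -1
echo '[{"rz":-0.125}, {"rz":-0.125}, {"rz":-0.125}, {"rz":-0.125}, {"rz":-0.125}, {"rz":-0.125}, {"rz":-0.125}, {"rz":-0.125}]' | python3 drive.py | head -1
echo '[{"rz":-0.125}, {"rz":-0.125}, {"rz":-0.125}, {"ry":-0.125}, {"ry":-0.125}, {"ry":-0.125}, {"ry":-0.125}, {"ry":-0.125}]' | python3 drive.py | head -1
python3 - <<'E'
from h import *
delta([.615,-.116,.466])
T0=R.from_euler("xyz",robot.observe()["tool_rot"]);print((T0.inv()*R.from_euler("z",.105)*R.from_euler("x",np.pi)).as_rotvec())
E
```

```text
time: 15.87
time: 16.53
time: 17.2
time: 17.87
17.8667 tcp [ 0.3988 -0.2124  0.3932] tip [ 0.4275 -0.2108  0.2175] axes
 [[ 0.985  0.061  0.162]
 [ 0.06  -0.998  0.009]
 [ 0.162  0.001 -0.987]] 
q [-0.69  0.19  1.78  0.13  1.06  0.76] F [0.8 0.3 0.3]
delta tool [ 0.2306 -0.083  -0.0361]
[ 0.00463081 -0.16250619 -0.04394691]
```

```bash
echo '[{"tz":-0.03, "ry":-0.081, "rz":-0.022}, {"tz":-0.03, "ry":-0.081, "rz":-0.022}, {"tx":0.02, "tz":-0.01}, {"tx":0.035, "ty":-0.01}, {"tx":0.035, "ty":-0.015}, {"tx":0.035, "ty":-0.015}, {"tx":0.035, "ty":-0.015}, {"tx":0.035, "ty":-0.015}]' | python3 drive.py | head -1
echo '[{"tx":0.025, "ty":-0.003}, {}]' | python3 drive.py | head -1
python3 - <<'E'
from h import *
delta([.615,-.116,.466])
H=np.array([.753,-.096]);u=np.array([-.9945,-.1048])
for e in(.855,.75,.65,.55,.45,.35,.25,.15,.05,0):
    h=.243*np.cos(e)-.008*np.sin(e);z=.052+.243*np.sin(e)+.008*np.cos(e);p=H+u*(h-.0105*np.sin(e));print(round(.855-e,2),"TCP",p.round(4),round(z+.178,4))
t=robot.read_camera("top");s=robot.read_camera("scene");c=s["image"][130:340,150:400,::-1];cv2.imwrite("pics/s5.png",cv2.resize(c,None,fx=2.8,fy=2.8,interpolation=2))
E
```

```text
time: 18.53
time: 18.7
18.7 tcp [ 0.6059 -0.1147  0.4611] tip [ 0.6068 -0.1149  0.2831] axes
 [[ 0.994  0.11   0.005]
 [ 0.11  -0.994 -0.001]
 [ 0.005  0.002 -1.   ]] 
q [-0.31  0.48  1.15  0.    1.5   1.15] F [-0.4  1.3 -0.6]
delta tool [ 0.009   0.0024 -0.0049]
0.0 TCP [ 0.6083 -0.1112] 0.4186
0.1 TCP [ 0.5887 -0.1133] 0.4015
0.2 TCP [ 0.5717 -0.1151] 0.3834
0.3 TCP [ 0.5566 -0.1167] 0.3638
0.4 TCP [ 0.5434 -0.1181] 0.3429
0.51 TCP [ 0.5323 -0.1193] 0.3208
0.6 TCP [ 0.5234 -0.1202] 0.2979
0.7 TCP [ 0.5168 -0.1209] 0.2742
0.8 TCP [ 0.5126 -0.1213] 0.2501
0.85 TCP [ 0.5113 -0.1215] 0.238
```

View pics/s5.png

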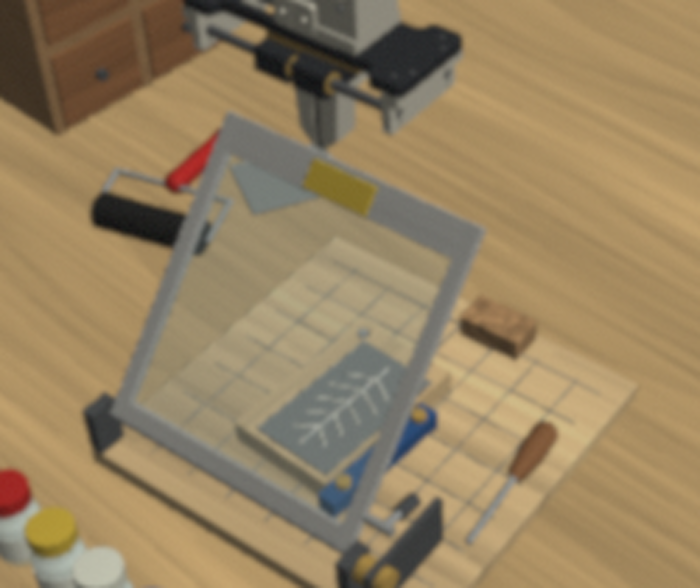

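The scene crop shows the fingertips at (320,145), just above the pad at (340,187), and the block flush. I'll descend to feel the pad.

```bash
echo '[{"tx":0.001, "ty":-0.002, "tz":0.015}, {"tx":0.001, "tz":0.012}, {"tz":0.006}, {"tz":0.003}, {}]' | python3 drive.py | grep -E 'time|pos|contact'
echo '[{"tz":0.003}, {"tz":0.003}, {}]' | python3 drive.py | grep -E 'time|pos|contact'
```

```text
time: 19.22
tool_pos: [0.6033, -0.1163, 0.4283]
contact_force: [-0.2, -0.4, -0.3]
time: 19.47
tool_pos: [0.6041, -0.1162, 0.4243]
contact_force: [1.7, 0.5, 3.8]
```

Contact is at the expected spot. Now I'll press along the cover's arc.

```bash
echo '[{"tx":-0.003, "tz":0.006}, {"tx":-0.004, "tz":0.006}, {"tx":-0.004, "tz":0.005}, {"tx":-0.005, "tz":0.005}, {"tx":-0.008, "tz":0.009}, {"tx":-0.009, "tz":0.009}]' | python3 drive.py | grep -E 'time|pos|contact'
echo '[{"tx":-0.0075, "tz":0.01}, {"tx":-0.0075, "tz":0.01}, {"tx":-0.0065, "tz":0.0105}, {"tx":-0.0065, "tz":0.0105}]' | python3 drive.py | grep -E 'time|pos|contact'
```

```text
time: 19.97
tool_pos: [0.5719, -0.1198, 0.3851]
contact_force: [5.2, 0.3, 5.1]
time: 20.3
tool_pos: [0.5443, -0.123, 0.3427]
contact_force: [3.9, 0.4, 2.1]
```

```bash
echo '[{"tx":-0.0055, "tz":0.011}, {"tx":-0.0055, "tz":0.011}, {"tx":-0.0045, "tz":0.0115}, {"tx":-0.0045, "tz":0.0115}, {"tx":-0.003, "tz":0.012}, {"tx":-0.003, "tz":0.012}, {"tx":-0.002, "tz":0.012}, {"tx":-0.002, "tz":0.012}]' | python3 drive.py | grep -E 'time|pos|contact'
echo '[{"tx":-0.001, "tz":0.006}, {"tz":0.003}, {"tz":0.002}, {}]' | python3 drive.py | grep -E 'time|pos|contact'
```

```text
time: 20.97
tool_pos: [0.5146, -0.1265, 0.2481]
contact_force: [-0.0, 0.3, 0.1]
time: 21.3
tool_pos: [0.5138, -0.1266, 0.2382]
contact_force: [-0.6, -0.1, 1.6]
```

The cover has snapped down. I'll press lightly to confirm, then lift away and check.

```bash
echo '[{"tz":0.001}, {"tz":0.001}, {}]' | python3 drive.py | grep -E 'time|pos|contact'
echo '[{"tz":-0.02}, {"tz":-0.03}, {"tx":-0.03, "tz":-0.03}, {"tx":-0.03, "tz":-0.03}, {"tx":-0.03, "tz":-0.03}, {"tx":-0.03, "tz":-0.01}, {"tx":-0.03}, {}]' | python3 drive.py | grep -E 'time|pos|contact'
python3 - <<'E'
from h import *
t=robot.read_camera("top");s=robot.read_camera("scene")
Y=((20,150,90),(34,255,255))
ct,a=cen(mask(t,*Y,(340,225,395,290)));cs,b=cen(mask(s,*Y,(240,180,340,280)));print("pad",ct,a,cs,b,tri(t,ct,s,cs))
a=cv2.resize(t["image"][175:310,285:435,::-1],(400,360));b=cv2.resize(s["image"][150:360,150:400,::-1],(400,336));cv2.imwrite("pics/f.png",np.hstack([a[:336],b]))
E
```

```text
time: 21.55
tool_pos: [0.5138, -0.1265, 0.2379]
contact_force: [-7.2, 1.8, 19.5]
time: 22.22
tool_pos: [0.3614, -0.1406, 0.3838]
contact_force: [0.2, 0.5, -0.8]
pad [368.34751773 272.4751773 ] 141.0 [297.70967742 235.23387097] 124.0 (array([ 0.51194918, -0.12238504,  0.05810351]), np.float64(0.002817881687353057))
```

View pics/f.png

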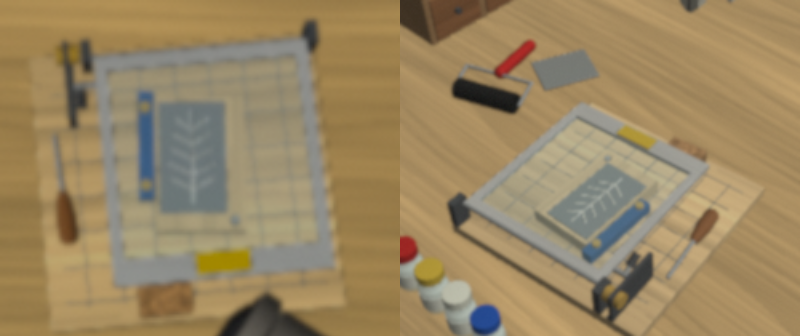

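The final picture shows the cover level and shut, with the pad at z ≈ 0.058 against 0.060 expected. The block is flush along the fence at left panel x≈150–160, and the bystanders look undisturbed. Handing in.

```bash
python3 -c "
from cell import robot
print(robot.hand_in())"
```

```text
the job is handed in; nothing more can be done
None
```

The block was pressed home against the fence at about 10 N, then the cover was pressed down until it snapped shut and stayed shut; the bystanders look undisturbed in the last pictures, and I handed the job in at about 22 s.

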